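Clear the tabletop photo set for the next product

ROBOT

A 7-joint arm with a two-finger parallel gripper is mounted at the origin on the work surface. World frame = base frame: x ahead of the robot, y to its left, z up, the work surface at z = 0. Lengths are in m, angles in rad, forces in N, time in s.
With the tool pointing down it reaches from about 0.425 to 0.825 m from the base axis. Payload 3.6 kg.
Tool frame: the origin (TCP) lies at the very end of the fingers, on their centre line; the grasp point (between the pads) lies 19 mm behind it; z points along the fingers, y is the line along which they close (so a half turn about z gives the same grasp; the last joint's range is limited). The gripper opens to 85 mm and grips with 20 to 120 N. Pads are 22 mm wide; open, the fingers measure 114 mm over their backs; the gripper's body (76 mm by 85 mm) begins 54 mm behind the grasp point. The pads swing forward as they close: fully open they stand 13 mm farther back than shut.
Start: joints at [1.149, 0.615, -0.013, 1.423, 0.008, 1.103, -0.04], TCP at [0.25, -0.6, 0.231] pointing down, gripper open.
Joint ranges: [-3.12, 3.12], [-0.3, 2.06], [-1.34, 1.32], [0.26, 2.42], [-1.36, 4.5], [0.01, 1.98], [-2.84, 2.84]. Speed limits (rad/s): [2.79, 2.79, 3.14, 3.14, 3.14, 3.14, 3.14].

INTERFACE

Orientations are given as a unit quaternion [x, y, z, w].
In Python, from bench import arm, capture gives the robot as it stands.
- The arm moves only by the shell command python3 -m inch 'ROWS' [FORCE]. ROWS is JSON, a list of rows, each an object of numbers: "ax", "ay", "az": the turn, a rotation vector about the tool's x, y, z in degrees; "dx", "dy", "dz": the shift along the tool's x, y, z in mm; "jaw": the closure, from 0 (fully open) to 1 (shut). A call has 1 to 12 rows; each row is the pose to reach, as a shift and turn from the pose commanded when the call began, along the tool's axes at that moment; what a row does not reach only later rows make up. A row lasts 1/10 s, in which the tool goes at most 50 mm and 8.59 degrees, less where a joint would pass 70% of its speed; a pose out of reach is approached as far as the arm can. A call with a gripper value outside its range is refused whole. The fingers move at their own pace and stop on an object; FORCE is the grip in N (left out, the last holds). Time passes only in rows, so rows that repeat a pose let the fingers close. It gives the time, the measured TCP pose, the force, the opening and the grip force at its end, in the units of the state.
- arm.state(): the state, without advancing time (a new reading comes with each control period).
- capture(name): name is "side" or "top" or "wrist"; returns a dict with "color" (480x640x3 uint8, blue, green, red), "z_map" (480x640 float32, m along the optical axis (not along the pixel's ray), 0 where there is no reading), "fovy" (degrees; the focal length in pixels is half the picture's height over the tangent of half this angle, whatever the lens; pixels are square), "cx", "cy" (the principal point, pixels), "camera_from_world" (4x4, takes a point from world to camera coordinates); the wrist camera has in their place "tool_from_camera" (4x4, takes a point from camera to tool coordinates, whose origin is the TCP and whose axes are the flange's). Camera axes: x right, y up, looking along -z (the intrinsics and any distortion apply to the point x, -y, -z); pixel columns grow to the right and rows downward; lengths in m; the calibration is good to about 2 mm. A picture is of the moment at which its call begins: read the wrist's pose just before it.
- arm.close_job(): hands the job in; it is judged then, once.
The state is a dict: "clock": time; "joint_pos": joint angles; "qd": joint speeds; "joint_efforts": joint torques, N m; "position": TCP position; "tcp_rot": TCP orientation; "force": force on the tool from outside, world axes, zero at the start; "torque": the same for the moment, N m; "finger_gap": finger opening in m; "finger_force": force on a finger pad.
Only numpy, scipy, OpenCV 4.12 (cv2) and the standard library are available. Lean on these libraries where they do the work, as an engineer would, in place of code of your own. Each camera call takes 0.05 s, during which the arm holds its last target. There are 200 camera calls.

TASK

The shoe brushes on the wooden tray have been photographed: swing the low light on its stiff boom aside so that it is clear of the tray and stays there, then lift the loaded tray and tip it over the open carton so that all three brushes slide off into it. Gently set the empty tray back flat and square inside the tape corners on the white board, then swing the light back until its panel is centred over that place. Leave the parcel, the tape roll and the spring clamp where they are.

Things in the scene. Friction and masses are not known exactly. Their poses are not given: they have to be found in the camera images.
- stand: shooting stand, fixed to the table: white board 620 x 280 x 12 mm (its top 12 mm above the table) with a round column (30 mm thick, 38 mm radius foot) near its far end. Origin at table height straight under tray_mark; the column's axis stands 400 mm from it along +x (away from the robot); the board reaches 160 mm to -x, 460 mm to +x and 140 mm either way in y. z up
- tray_mark (a point): the tray's place on the white board, 400 mm from the column axis along the stand's -x: the centre between four dark L-shaped tape corners (which leave 216 x 188 mm between them), on the board's top face. Axes as the stand's
- light: the swing light, boom and LED panel, hinged on the column. Origin on the boom's axis above the panel's centre, 400 mm from the column's axis, 225 mm above the table; x points along the boom to the column, z up. It turns up to 0.9 rad either way; x in line with the stand's x: the panel is over tray_mark. Stiff: about 2 N m (4 N at the grip) turns it, and it stays where it is left
- light_head (a point): centre of the white underside of the LED panel, 168 mm above the table and 400 mm from the column axis. The black panel is 130 mm along the boom, 150 mm across, 26 mm thick, its underside 56 mm below the boom's axis
- light_grip (a point): middle of the free rubber end of the boom on the robot's side, 500 mm from the column axis, on the boom's axis, 225 mm above the table: a round bar 24 mm thick, free from 470 to 530 mm from the column axis (the panel ends at 465 mm). Good to push sideways
- tray: loose plywood tray 200 (x) x 172 (y) mm, about 0.28 kg. Origin: centre of its underside; z up. Floor 6 mm thick; side walls 28 mm high along y = +-82 mm; open, wall-less edge at x = +100 mm; upright back board 12 mm thick at x = -100 to -88 mm, 40 mm high, with a middle grip part 90 mm wide (y -45 to 45 mm) that rises to 85 mm
- tray_grip (a point): middle of the grip part of the tray's back board, at x = -94, y = 0, z = 65 mm of the tray: 12 mm thick along the tray's x, 90 mm wide along its y. Its back faces the robot at the start
- brush_a_mid (a point): middle of a shoe brush with a reddish-brown back, 80 x 38 x 36 mm, about 0.07 kg; at the start it stands bristles down on the tray's floor, length roughly along the tray's x. Slides on the tray at tilts above about 26 to 36 degrees
- brush_b_mid (a point): middle of a shoe brush with a dark brown back, 80 x 38 x 36 mm, about 0.07 kg; at the start it stands bristles down on the tray's floor, length roughly along the tray's x. Slides on the tray at tilts above about 26 to 36 degrees
- brush_c_mid (a point): middle of a shoe brush with a pale wood back, 80 x 38 x 36 mm, about 0.07 kg; at the start it stands bristles down on the tray's floor, length roughly along the tray's x. Slides on the tray at tilts above about 26 to 36 degrees
- brush_a: the brush with a reddish-brown back; origin at the middle of its bristle underside
- brush_b: the brush with a dark brown back; origin at the middle of its bristle underside
- brush_c: the brush with a pale wood back; origin at the middle of its bristle underside
- carton: open cardboard carton, fixed, 280 (x) x 240 (y) x 100 mm high, walls and floor 6 mm; origin: centre of its underside, z up. It stands left or right of the white board
- parcel: bystander: sealed parcel 150 x 110 x 60 mm, on the other side of the board; origin: centre of its underside
- tape_roll: bystander: roll of brown tape, 104 mm across, 48 mm high, lying flat; origin: centre of its underside
- spring_clamp: bystander: black and orange spring clamp, 105 x 50 x 22 mm, lying flat; origin near its middle, on its underside
There are look-alikes about, which are no part of the job. There is more than one size of the brush_b; the job needs the smallest.

How it is judged:
By the outcome, as a careful person would: the job done as asked, in the order asked, and still so for the second after the job is handed in, with the robot touching nothing.
It also fails if it takes over 72 s, if anything falls off the work surface, if the arm or the gripper's body presses on something with over 40 N, if the wrist force passes 120 N, or if a joint passes its speed limit or range.

## Working session

There is one attempt and no reset: what is moved stays moved. The work goes in short steps, Python scripts to look and compute and a shell command to move; the robot and the scene stay as the last step left them, time stands still between calls to the robot, and variables do not carry over. Pictures are saved under pics/ and viewed, at most 10 in all, crops included, and the job is handed in when it is done.

```bash
mkdir -p pics; ls; cat > h.py <<'E'
import numpy as np, cv2
from bench import arm, capture
from scipy.spatial.transform import Rotation as R
def cloud(c):
    h,w=c['z_map'].shape; f=h/2/np.tan(np.radians(c['fovy'])/2)
    u,v=np.meshgrid(np.arange(w),np.arange(h)); z=c['z_map']
    P=np.stack([(u-c['cx'])/f*z,-(v-c['cy'])/f*z,-z,np.ones_like(z)],-1)
    T=np.linalg.inv(c['camera_from_world']); W=P@T.T
    W=W[...,:3]; W[z==0]=np.nan
    return W
E
python3 - <<'E'
from h import *
s=arm.state(); print(s)
for n in('top','side'):
    c=capture(n); print({k:v for k,v in c.items() if k not in('color','z_map')})
    cv2.imwrite(f'pics/{n}0.png',c['color']); np.savez(f'{n}0.npz',W=cloud(c),color=c['color'])
E
```

```text
pics
{'clock': 0.0, 'joint_pos': array([ 1.14947912,  0.61593312, -0.01262952,  1.42497068,  0.00808298,
        1.10339605, -0.04038608]), 'qd': array([ 0.00129377,  0.0014979 , -0.00138379, -0.00045198, -0.00109886,
       -0.00095823, -0.00129271]), 'joint_efforts': array([ 2.37685992e-05, -4.69217992e+01,  2.59267017e-01, -1.71036369e+01,
        9.95860813e-03,  9.48411121e-03, -7.39375707e-06]), 'position': array([ 0.24972718, -0.59924929,  0.23010531]), 'tcp_rot': array([ 9.80569011e-01,  1.96169949e-01, -2.69201371e-04, -1.30123913e-03]), 'force': array([-1.14461998,  0.00185463,  0.17512983]), 'torque': array([ 0.00025462, -0.02078241, -0.01051644]), 'finger_force': 0.0, 'finger_gap': 0.08562022918155013}
{'fovy': 52.250341016714586, 'cx': 314.7806745419474, 'cy': 233.76804220799033, 'camera_from_world': array([[-0.00749423, -0.99996919,  0.00233391,  0.02300098],
       [ 0.98395358, -0.00695807,  0.17828892, -0.60930774],
       [-0.17826719,  0.0036326 ,  0.98397541, -1.34313241],
       [ 0.        ,  0.        ,  0.        ,  1.        ]])}
{'fovy': 53.4900210115665, 'cx': 320.6140330374431, 'cy': 242.7836783046586, 'camera_from_world': array([[-0.51357049,  0.85804569, -0.00171414,  0.27891869],
       [-0.60964373, -0.36348595,  0.70442351,  0.2477024 ],
       [ 0.60380449,  0.36281614,  0.70977784, -1.58291145],
       [ 0.        ,  0.        ,  0.        ,  1.        ]])}
```

View pics/top0.png

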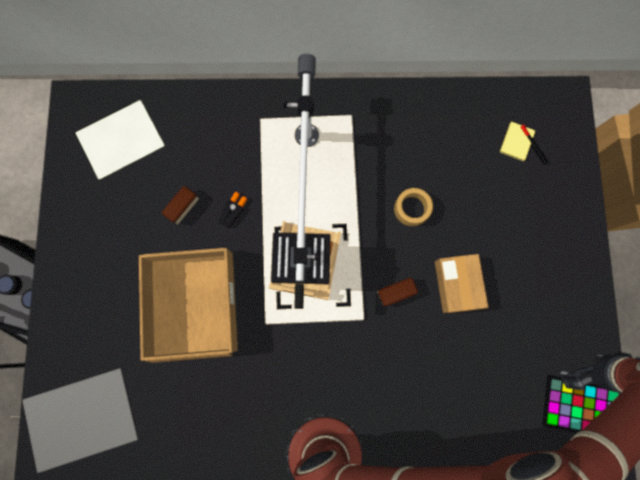

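View pics/side0.png

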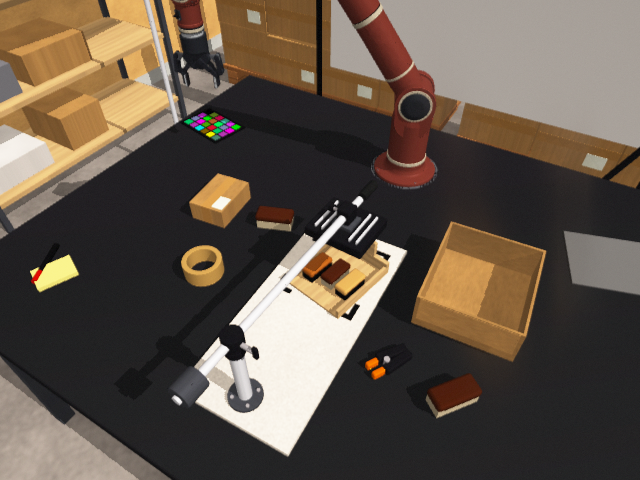

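The top picture shows the tray under the panel at about (303,260), with the carton to its left at (188,305), the parcel at (462,283), the roll at (413,207), the clamp at (236,207) and the column at (307,134). The side picture shows the three brushes on the tray: red at (318,264), dark at (336,272) and pale at (350,285). Dark brushes lie loose on the table at side (275,217) = top (397,292) and side (454,395) = top (180,204). These are the larger look-alikes. The ones on the tray fit the description.

```bash
python3 - <<'E'
from h import *
t=np.load('top0.npz'); W=t['W']; C=t['color'].astype(int); s=np.load('side0.npz'); S=s['W']; SC=s['color'].astype(int)
def rect(m,A,n):
    p=A[m][:,:2].astype(np.float32); r=cv2.minAreaRect(p); print(n,len(p),np.round(r[0],4),np.round(r[1],4),round(r[2],2),np.round(cv2.boxPoints(r),3).tolist())
x,y,z=W[...,0],W[...,1],W[...,2]
ok=np.isfinite(z)
print('px',[ (p,np.round(W[p[1],p[0]],3).tolist()) for p in [(263,118),(352,116),(362,319),(267,323),(307,134),(302,275),(188,305),(462,283),(236,290)]])
gray=C.min(-1)
rect(ok&(gray>150)&(z>.004)&(z<.025)&(x>.3)&(np.abs(y)<.3),W,'board')
rect(ok&(z>.09)&(z<.115)&(y>.12),W,'carton')
rect(ok&(z>.045)&(z<.075)&(y<-.25)&(x>.3)&(x<.65),W,'parcel')
m=ok&(z>.215)&(z<.26)&(x>.4); p=W[m][:,:2]; 
b=p[(p[:,0]>.62)&(p[:,0]<.85)]; print('boom',np.polyfit(b[:,0],b[:,1],1), b.mean(0)); print('boom end',p[:,0].min(),p[:,0].max())
rect(ok&(z>.17)&(z<.212)&(x<.7)&(x>.4)&(np.abs(y)<.2),W,'panel')
# tray walls from both
for n,A in(('t',W),('s',S)):
    X,Y,Z=A[...,0],A[...,1],A[...,2]
    m=np.isfinite(Z)&(Z>.03)&(Z<.1)&(X>.38)&(X<.72)&(np.abs(Y)<.16); q=A[m]; print(n,len(q)); np.save(n+'q.npy',q)
    rect(m,A,'trayish'); m2=m&(Z>.085)&(Z<.105); 
    if m2.sum()>5: rect(m2,A,'back')
# height map plot of tray region
im=np.zeros((500,600,3),np.uint8)
for A,Cc in((S,SC),(W,C)):
    m=np.isfinite(A[...,2])&(A[...,2]<.12)&(A[...,2]>-.01)
    u=((.2-A[m][:,1])*1500).astype(int); v=((.74-A[m][:,0])*1500).astype(int); k=(u>=1)&(u<599)&(v>=1)&(v<499)
    for a,bb,c in zip(u[k],v[k],Cc[m][k]): im[bb-1:bb+2,a-1:a+2]=c
cv2.imwrite('pics/ortho.png',im)
E
```

```text
px [((263, 118), [0.984, 0.176, 0.004]), ((352, 116), [0.991, -0.1, -0.001]), ((362, 319), [0.369, -0.116, -0.0]), ((267, 323), [0.36, 0.158, -0.001]), ((307, 134), [0.841, 0.037, 0.229]), ((302, 275), [0.475, 0.051, 0.229]), ((188, 305), [0.412, 0.385, 0.005]), ((462, 283), [0.465, -0.389, 0.069]), ((236, 290), [0.455, 0.249, 0.001])]
board 13147 [0.673  0.0778] [0.6237 0.3722] 2.16 [[0.3540000021457672, 0.25200000405311584], [0.36800000071525574, -0.11999999731779099], [0.9919999837875366, -0.09600000083446503], [0.9779999852180481, 0.2759999930858612]]
carton 1189 [0.4149 0.3733] [0.2853 0.2425] 4.19 [[0.2639999985694885, 0.48399999737739563], [0.2809999883174896, 0.24199999868869781], [0.5659999847412109, 0.2630000114440918], [0.5479999780654907, 0.5049999952316284]]
parcel 2275 [ 0.5188 -0.3539] [0.2067 0.2607] 89.7 [[0.3880000114440918, -0.4569999873638153], [0.6489999890327454, -0.4580000042915344], [0.6499999761581421, -0.25099998712539673], [0.3889999985694885, -0.25]]
boom [-0.03647475  0.07623123] [0.73326874 0.04948543]
boom end 0.40185149865758246 1.0599012823807772
pane
[... 421 characters left out ...]
15344, 0.15199999511241913]]
back 97 [0.4466 0.0661] [0.0883 0.0119] 78.73 [[0.4320000112056732, 0.024000000208616257], [0.4440000057220459, 0.02199999988079071], [0.460999995470047, 0.1080000028014183], [0.4490000009536743, 0.11100000143051147]]
s 2137
trayish 2137 [ 0.5246 -0.0181] [0.3096 0.2033] 78.75 [[0.39500001072883606, -0.15000000596046448], [0.593999981880188, -0.1899999976158142], [0.6539999842643738, 0.11400000005960464], [0.45500001311302185, 0.15399999916553497]]
back 31 [0.4558 0.1051] [0.0112 0.0154] 69.57 [[0.44699999690055847, 0.10300000011920929], [0.460999995470047, 0.09700000286102295], [0.4650000035762787, 0.1080000028014183], [0.45100000500679016, 0.11299999803304672]]
```

View pics/ortho.png

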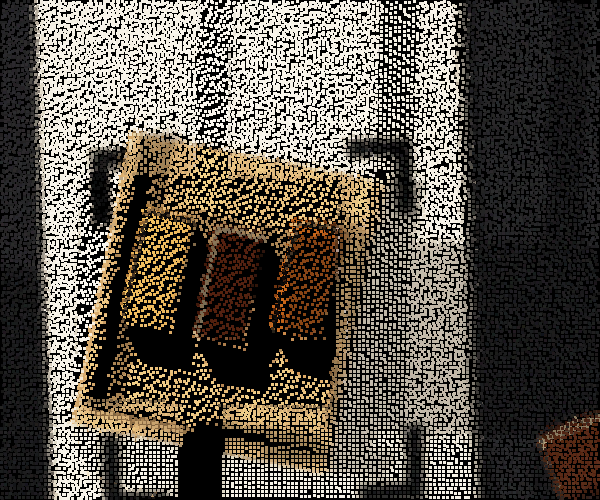

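The ortho shows the tray (yaw about −11°) with all three brushes: pale (160,270), dark (237,285) and red (305,280). The tape corners are at (100,155), (410,150), (415,440) and (108,440). The close view confirms the small dark brush is the middle one on the tray. Next: swing the light to −y, away from the carton.

```bash
cat >> h.py <<'E'
def down(yaw,tilt=0,):
    "tool z down, tool x at yaw (deg); then tilt (deg) about world axis along tool x"
    return R.from_euler('z',yaw,degrees=True)*R.from_euler('x',180,degrees=True)
def rel(wps):
    s=arm.state(); p0=np.array(s['position']); R0=R.from_quat(s['tcp_rot'])
    print('now',np.round(p0,4),'F',np.round(s['force'],1),'gap',round(s['finger_gap'],4),'t',round(s['clock'],2))
    for p,r in wps:
        d=R0.inv().apply(np.array(p)-p0)*1000; a=(R0.inv()*r).as_rotvec(degrees=True)
        print('d',np.round(d,1).tolist(),'a',np.round(a,1).tolist())
E
python3 - <<'E'
from h import *
rel([([.25,-.6,.37],down(22.6)),([.426,.0607,.37],down(-2)),([.426,.0607,.207],down(-2))])
E
```

```text
now [ 0.2497 -0.5994  0.2303] F [ 0.4 -0.6 -0.6] gap 0.0857 t 0.1
d [0.0, 0.4, -139.7] a [-0.1, 0.0, 0.0]
d [416.6, -541.8, -138.5] a [-0.1, 0.0, 24.6]
d [416.6, -541.4, 24.5] a [-0.1, 0.0, 24.6]
```

```bash
python3 -m inch '[{"dz":-50},{"dz":-100},{"dz":-140},{"dx":40,"dy":-50,"dz":-140,"az":3},{"dx":75,"dy":-95,"dz":-140,"az":6},{"dx":110,"dy":-140,"dz":-140,"az":9},{"dx":140,"dy":-180,"dz":-140,"az":12},{"dx":170,"dy":-220,"dz":-140,"az":15},{"dx":200,"dy":-260,"dz":-140,"az":18},{"dx":230,"dy":-300,"dz":-140,"az":21},{"dx":260,"dy":-335,"dz":-140,"az":24.6},{"dx":280,"dy":-365,"dz":-140,"az":24.6}]' && python3 - <<'E'
from h import *
rel([([.426,.0607,.37],down(-2)),([.426,.0607,.207],down(-2))]); print(arm.state()['joint_pos'].round(2))
E
```

```text
invalid input at $[0]: expected keys ax, ay, az, dx, dy, dz, jaw
```

```bash
python3 -m inch '[{"dx":0,"dy":0,"dz":-50,"ax":0,"ay":0,"az":0,"jaw":0},{"dx":0,"dy":0,"dz":-140,"ax":0,"ay":0,"az":0,"jaw":0},{"dx":0,"dy":0,"dz":-140,"ax":0,"ay":0,"az":0,"jaw":0},{"dx":416,"dy":-541,"dz":-140,"ax":0,"ay":0,"az":24.6,"jaw":0},{"dx":416,"dy":-541,"dz":-140,"ax":0,"ay":0,"az":24.6,"jaw":0},{"dx":416,"dy":-541,"dz":-140,"ax":0,"ay":0,"az":24.6,"jaw":0},{"dx":416,"dy":-541,"dz":-140,"ax":0,"ay":0,"az":24.6,"jaw":0},{"dx":416,"dy":-541,"dz":-140,"ax":0,"ay":0,"az":24.6,"jaw":0},{"dx":416,"dy":-541,"dz":-140,"ax":0,"ay":0,"az":24.6,"jaw":0},{"dx":416,"dy":-541,"dz":-140,"ax":0,"ay":0,"az":24.6,"jaw":0},{"dx":416,"dy":-541,"dz":-140,"ax":0,"ay":0,"az":24.6,"jaw":0},{"dx":416,"dy":-541,"dz":-140,"ax":0,"ay":0,"az":24.6,"jaw":0}]' 40 && python3 - <<'E'
from h import *
rel([([.426,.0607,.37],down(-2)),([.426,.0607,.207],down(-2))]); print(arm.state()['joint_pos'].round(2))
E
```

```text
clock: 1.3
position: [0.3658, -0.163, 0.3712]
tcp_rot: [1.0, -0.017, -0.0, 0.0]
force: [1.2, -0.7, -0.1]
finger_gap: 0.0856
finger_force: 0.0
now [ 0.3658 -0.163   0.3712] F [ 1.2 -0.7 -0.1] gap 0.0856 t 1.3
d [52.4, -225.7, 1.2] a [0.0, 0.0, 0.0]
d [52.4, -225.7, 164.2] a [0.0, 0.0, 0.0]
[ 0.48  0.09 -0.13  1.82  0.01  1.23 -1.26]
```

```bash
python3 -m inch '[{"dx":52,"dy":-226,"dz":0,"ax":0,"ay":0,"az":0,"jaw":0},{"dx":52,"dy":-226,"dz":0,"ax":0,"ay":0,"az":0,"jaw":0},{"dx":52,"dy":-226,"dz":0,"ax":0,"ay":0,"az":0,"jaw":0},{"dx":52,"dy":-226,"dz":0,"ax":0,"ay":0,"az":0,"jaw":0},{"dx":52,"dy":-226,"dz":0,"ax":0,"ay":0,"az":0,"jaw":0},{"dx":52,"dy":-226,"dz":0,"ax":0,"ay":0,"az":0,"jaw":0},{"dx":52,"dy":-226,"dz":0,"ax":0,"ay":0,"az":0,"jaw":0}]' && python3 - <<'E'
from h import *
rel([([.426,.0607,.207],down(-2))])
s=arm.state(); c=capture('wrist'); cv2.imwrite('pics/w1.png',c['color'])
T=np.eye(4);T[:3,:3]=R.from_quat(s['tcp_rot']).as_matrix();T[:3,3]=s['position']
c['camera_from_world']=np.linalg.inv(T@c['tool_from_camera']); W=cloud(c)
m=np.isfinite(W[...,2])&(W[...,2]>.228)&(W[...,2]<.26); p=W[m]; print(len(p),p.min(0),p.max(0))
q=p[p[:,0]<.46]
for x0 in np.arange(.39,.47,.01):
    k=p[np.abs(p[:,0]-x0)<.005]
    if len(k): print(round(x0,3),k[:,1].min().round(4),k[:,1].max().round(4),k[:,2].max().round(4))
E
```

```text
clock: 2.0
position: [0.4254, 0.0588, 0.3708]
tcp_rot: [1.0, -0.017, -0.001, 0.0]
force: [-0.0, 0.8, -0.3]
finger_gap: 0.0855
finger_force: 0.0
now [0.4254 0.0588 0.3708] F [-0.   0.8 -0.3] gap 0.0855 t 2.0
d [0.7, -2.0, 163.8] a [0.0, 0.1, 0.1]
7220 [0.39271249 0.01420031 0.22801222] [0.59576655 0.07658319 0.24763051]
0.39 0.0542 0.0743 0.2365
0.4 0.053 0.0742 0.2381
0.41 0.0518 0.0747 0.2377
0.42 0.0525 0.0742 0.2379
0.43 0.0513 0.0737 0.2383
0.44 0.0511 0.0733 0.2378
0.45 0.0509 0.0727 0.2376
0.46 0.0531 0.0694 0.2348
```

```bash
python3 -m inch '[{"dx":0,"dy":-4,"dz":50,"ax":0,"ay":0,"az":0,"jaw":0},{"dx":0,"dy":-4,"dz":100,"ax":0,"ay":0,"az":0,"jaw":0},{"dx":0,"dy":-4,"dz":140,"ax":0,"ay":0,"az":0,"jaw":0},{"dx":0,"dy":-4,"dz":163,"ax":0,"ay":0,"az":0,"jaw":0},{"dx":0,"dy":-4,"dz":163,"ax":0,"ay":0,"az":0,"jaw":1},{"dx":0,"dy":-4,"dz":163,"ax":0,"ay":0,"az":0,"jaw":1},{"dx":0,"dy":-4,"dz":163,"ax":0,"ay":0,"az":0,"jaw":1},{"dx":0,"dy":-4,"dz":163,"ax":0,"ay":0,"az":0,"jaw":1},{"dx":0,"dy":-4,"dz":163,"ax":0,"ay":0,"az":0,"jaw":1},{"dx":0,"dy":-4,"dz":163,"ax":0,"ay":0,"az":0,"jaw":1}]' 25 && python3 - <<'E'
from h import *
col=np.array([.9245,.0405]); s=arm.state(); g=np.array(s['position']); r=g[:2]-col; print(np.hypot(*r))
w=[]
for a in np.arange(0,50,4)[1:]:
    p=col+R.from_euler('z',a,degrees=True).apply([*r,0])[:2]; w.append(([*p,g[2]],R.from_euler('z',a,degrees=True)*R.from_quat(s['tcp_rot'])))
rel(w)
E
```

```text
clock: 3.05
position: [0.4269, 0.0627, 0.2098]
tcp_rot: [1.0, -0.017, 0.002, 0.0]
force: [-1.3, -0.7, 5.6]
finger_gap: 0.0233
finger_force: 24.9
0.49808751278065544
now [0.4269 0.0627 0.2098] F [-1.3 -0.7  5.6] gap 0.0233 t 3.05
d [0.9, 34.8, 0.0] a [0.0, 0.0, -4.0]
d [4.2, 69.4, 0.0] a [0.0, 0.0, -8.0]
d [9.9, 103.7, 0.1] a [0.0, 0.0, -12.0]
d [18.0, 137.5, 0.1] a [0.1, 0.0, -16.0]
d [28.4, 170.6, 0.1] a [0.1, 0.0, -20.0]
d [41.1, 203.0, 0.2] a [0.1, 0.0, -24.0]
d [56.0, 234.4, 0.2] a [0.1, 0.0, -28.0]
d [73.1, 264.7, 0.3] a [0.1, 0.0, -32.0]
d [92.3, 293.7, 0.4] a [0.1, 0.0, -36.0]
d [113.4, 321.3, 0.4] a [0.1, 0.0, -40.0]
d [136.4, 347.4, 0.5] a [0.1, 0.0, -44.0]
d [161.2, 371.7, 0.6] a [0.2, 0.0, -48.0]
```

```bash
python3 -m inch '[{"dx":0.3,"dy":17,"dz":0,"ax":0,"ay":0,"az":-2,"jaw":1},{"dx":4.2,"dy":69.4,"dz":0,"ax":0,"ay":0,"az":-8,"jaw":1},{"dx":9.9,"dy":103.7,"dz":0,"ax":0,"ay":0,"az":-12,"jaw":1},{"dx":18,"dy":137.5,"dz":0,"ax":0,"ay":0,"az":-16,"jaw":1},{"dx":28.4,"dy":170.6,"dz":0,"ax":0,"ay":0,"az":-20,"jaw":1},{"dx":41,"dy":203,"dz":0,"ax":0,"ay":0,"az":-24,"jaw":1},{"dx":56,"dy":234.4,"dz":0,"ax":0,"ay":0,"az":-28,"jaw":1},{"dx":73,"dy":264.7,"dz":0,"ax":0,"ay":0,"az":-32,"jaw":1},{"dx":92.3,"dy":293.7,"dz":0,"ax":0,"ay":0,"az":-36,"jaw":1},{"dx":113.4,"dy":321.3,"dz":0,"ax":0,"ay":0,"az":-40,"jaw":1},{"dx":136.4,"dy":347.4,"dz":0,"ax":0,"ay":0,"az":-44,"jaw":1},{"dx":136.4,"dy":347.4,"dz":0,"ax":0,"ay":0,"az":-44,"jaw":1}]'; python3 -m inch '[{"dx":0,"dy":0,"dz":0,"ax":0,"ay":0,"az":0,"jaw":0},{"dx":0,"dy":0,"dz":0,"ax":0,"ay":0,"az":0,"jaw":0},{"dx":0,"dy":0,"dz":0,"ax":0,"ay":0,"az":0,"jaw":0},{"dx":0,"dy":0,"dz":-50,"ax":0,"ay":0,"az":0,"jaw":0},{"dx":0,"dy":0,"dz":-100,"ax":0,"ay":0,"az":0,"jaw":0},{"dx":0,"dy":0,"dz":-130,"ax":0,"ay":0,"az":0,"jaw":0},{"dx":0,"dy":0,"dz":-130,"ax":0,"ay":0,"az":0,"jaw":0}]'
cat > look.py <<'E'
from h import *
import sys
c=capture('top'); s=capture('side'); np.savez('top1.npz',W=cloud(c),color=c['color']); np.savez('side1.npz',W=cloud(s),color=s['color'])
W=cloud(c);C=c['color'].astype(int);x,y,z=np.moveaxis(W,-1,0); ok=np.isfinite(z)
white=ok&(C.min(-1)>140)&(z>-.02)&(z<.03)
E
python3 - <<'E'
from look import *
# board edges by rows/cols
L=[];Rr=[];N=[]
wm=white&(x>.3)&(x<1.0)&(y>-.2)&(y<.25)
n,lab,st,_=cv2.connectedComponentsWithStats(wm.astype(np.uint8)); k=1+np.argmax(st[1:,4]); wm=lab==k
for v in range(480):
    u=np.where(wm[v])[0]
    if len(u)>20: L.append(W[v,u[0]]);Rr.append(W[v,u[-1]])
for u in range(640):
    v=np.where(wm[:,u])[0]
    if len(v)>60: N.append(W[v[-1],u])
def fit(P,i,j,n):
    P=np.array(P);a=P[:,i];b=P[:,j]
    for _ in range(6):
        f=np.polyfit(a,b,1);r=b-np.polyval(f,a);k=np.abs(r)<max(.003,2*r.std());a,b=a[k],b[k]
    print(n,f.round(4),len(a),r.std().round(4)); return f
l=fit(L,0,1,'left');r=fit(Rr,0,1,'right');nn=fit(N,1,0,'near')
# tape: dark pixels on board
g=np.isfinite(z)&(C.max(-1)<70)&(x>.38)&(x<.68)&(y>-.13)&(y<.18)&(z<.03)
q=W[g][:,:2]; np.save('tape.npy',q); print('z board',np.nanmedian(z[wm]))
im=np.zeros((540,600,3),np.uint8)
for A,Cc in((np.load('side1.npz')['W'],np.load('side1.npz')['color']),(W,c['color'])):
    m=np.isfinite(A[...,2])&(A[...,2]<.3)&(A[...,2]>-.01)
    u=((.2-A[m][:,1])*1500).astype(int); v=((.72-A[m][:,0])*1500).astype(int); kk=(u>=1)&(u<599)&(v>=1)&(v<539)
    for a,bb,cc in zip(u[kk],v[kk],Cc[m][kk]): im[bb-1:bb+2,a-1:a+2]=cc
cv2.imwrite('pics/ortho1.png',im)
m=ok&(z>.085)&(z<.105)&(x>.4)&(x<.5)&(y>-.02)&(y<.15); rr=cv2.minAreaRect(W[m][:,:2].astype(np.float32)); print('back',rr, np.median(z[m]))
m=ok&(z>.215)&(z<.26)&(x>.5)&(x<.85); p=W[m]; print('boom',np.polyfit(p[:,0],p[:,1],1))
rel([])
E
```

```text
clock: 4.25
position: [0.5568, -0.2902, 0.2099]
tcp_rot: [0.933, 0.359, 0.006, 0.002]
force: [5.4, 0.9, 1.5]
finger_gap: 0.0229
finger_force: 25.5
clock: 4.95
position: [0.5521, -0.2892, 0.3444]
tcp_rot: [0.934, 0.358, 0.004, 0.004]
force: [0.4, 0.5, -0.2]
finger_gap: 0.0856
finger_force: 0.0
left [0.0351 0.1486] 201 0.001
right [ 0.0352 -0.131 ] 160 0.0015
near [-0.0359  0.3651] 94 0.0008
z board 0.011979216008774052
back ((0.4466213583946228, 0.06606926023960114), (0.08825940638780594, 0.012204955331981182), 78.85221862792969) 0.09636791587761295
boom [ 0.92381794 -0.80798596]
now [ 0.5497 -0.2889  0.3388] F [-0.6  0.7 -2. ] gap 0.0854 t 5.05
```

View pics/ortho1.png

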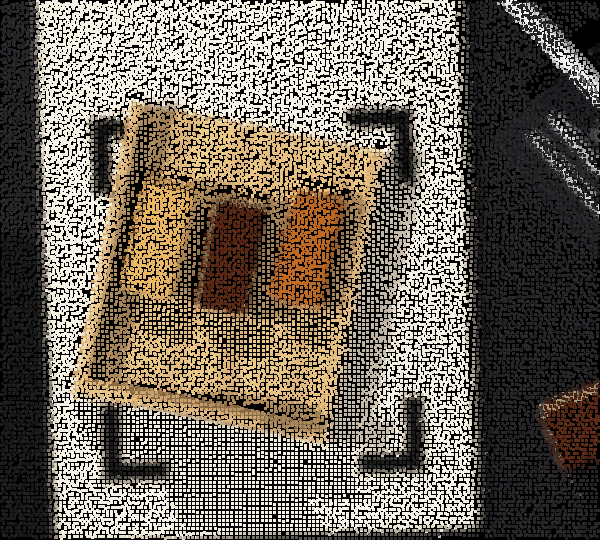

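The view shows the light well aside at upper right and the tray fully visible. The brushes are at (160,240), (235,255) and (310,245). The outer tape corners at (93,118), (410,110), (422,466) and (107,477) put the mark at about (0.524, 0.027), yaw 2.0°.

```bash
python3 - <<'E'
from h import *
rel([([.4466,.0661,.30],down(78.85)),([.4466,.0661,.06],down(78.85))])
E
```

```text
now [ 0.5497 -0.2889  0.3388] F [-0.6  0.7 -2. ] gap 0.0854 t 5.05
d [161.1, -332.8, 38.4] a [0.0, 0.0, -36.8]
d [161.2, -333.0, 278.4] a [0.0, 0.0, -36.8]
```

```bash
python3 -m inch '[{"dx":161,"dy":-333,"dz":38,"ax":0,"ay":0,"az":-36.8,"jaw":0},{"dx":161,"dy":-333,"dz":38,"ax":0,"ay":0,"az":-36.8,"jaw":0},{"dx":161,"dy":-333,"dz":38,"ax":0,"ay":0,"az":-36.8,"jaw":0},{"dx":161,"dy":-333,"dz":38,"ax":0,"ay":0,"az":-36.8,"jaw":0},{"dx":161,"dy":-333,"dz":38,"ax":0,"ay":0,"az":-36.8,"jaw":0},{"dx":161,"dy":-333,"dz":38,"ax":0,"ay":0,"az":-36.8,"jaw":0},{"dx":161,"dy":-333,"dz":38,"ax":0,"ay":0,"az":-36.8,"jaw":0},{"dx":161,"dy":-333,"dz":38,"ax":0,"ay":0,"az":-36.8,"jaw":0},{"dx":161,"dy":-333,"dz":38,"ax":0,"ay":0,"az":-36.8,"jaw":0},{"dx":161,"dy":-333,"dz":70,"ax":0,"ay":0,"az":-36.8,"jaw":0},{"dx":161,"dy":-333,"dz":100,"ax":0,"ay":0,"az":-36.8,"jaw":0},{"dx":161,"dy":-333,"dz":100,"ax":0,"ay":0,"az":-36.8,"jaw":0}]' && python3 - <<'E'
from h import *
rel([([.4466,.0661,.06],down(78.85))]); print(arm.state()['joint_pos'].round(2))
s=arm.state(); c=capture('wrist')
T=np.eye(4);T[:3,:3]=R.from_quat(s['tcp_rot']).as_matrix();T[:3,3]=s['position']
c['camera_from_world']=np.linalg.inv(T@c['tool_from_camera']); W=cloud(c)
z=W[...,2]; m=np.isfinite(z)&(z>.09)&(z<.103)&(W[...,0]>.4)&(W[...,0]<.5); print(m.sum(),cv2.minAreaRect(W[m][:,:2].astype(np.float32)),np.median(z[m]))
E
```

```text
clock: 6.25
position: [0.4437, 0.0632, 0.2342]
tcp_rot: [0.773, 0.634, -0.005, -0.002]
force: [-0.1, 0.4, -0.0]
finger_gap: 0.0854
finger_force: 0.0
now [0.4437 0.0632 0.2342] F [-0.1  0.4 -0. ] gap 0.0854 t 6.25
d [4.2, 4.1, 174.2] a [-0.6, 0.3, -0.1]
[ 0.33  0.38 -0.72  1.95  0.3   0.93 -0.73]
1317 ((0.4454127550125122, 0.06972941011190414), (0.08876596391201019, 0.011812811717391014), 79.0687255859375) 0.09648165645351758
```

```bash
python3 -m inch '[{"dx":2,"dy":0,"dz":50,"ax":0,"ay":0,"az":0,"jaw":0},{"dx":2,"dy":0,"dz":80,"ax":0,"ay":0,"az":0,"jaw":0},{"dx":2,"dy":0,"dz":100,"ax":0,"ay":0,"az":0,"jaw":0},{"dx":2,"dy":0,"dz":100,"ax":0,"ay":0,"az":0,"jaw":0},{"dx":2,"dy":0,"dz":100,"ax":0,"ay":0,"az":0,"jaw":0}]' && python3 - <<'E'
from h import *
rel([([.4464,.067,.06],down(78.85))])
E
```

```text
clock: 6.8
position: [0.4485, 0.0681, 0.1395]
tcp_rot: [0.773, 0.635, 0.001, 0.0]
force: [0.4, -0.1, 0.3]
finger_gap: 0.0854
finger_force: 0.0
now [0.4485 0.0681 0.1395] F [ 0.4 -0.1  0.3] gap 0.0854 t 6.8
d [-1.5, -2.0, 79.4] a [0.1, -0.0, -0.1]
```

```bash
python3 -m inch '[{"dx":-1,"dy":-2,"dz":30,"ax":0,"ay":0,"az":0,"jaw":0},{"dx":-1,"dy":-2,"dz":55,"ax":0,"ay":0,"az":0,"jaw":0},{"dx":-1,"dy":-2,"dz":72,"ax":0,"ay":0,"az":0,"jaw":0},{"dx":-1,"dy":-2,"dz":80,"ax":0,"ay":0,"az":0,"jaw":0},{"dx":-1,"dy":-2,"dz":80,"ax":0,"ay":0,"az":0,"jaw":1},{"dx":-1,"dy":-2,"dz":80,"ax":0,"ay":0,"az":0,"jaw":1},{"dx":-1,"dy":-2,"dz":80,"ax":0,"ay":0,"az":0,"jaw":1},{"dx":-1,"dy":-2,"dz":80,"ax":0,"ay":0,"az":0,"jaw":1},{"dx":-1,"dy":-2,"dz":80,"ax":0,"ay":0,"az":0,"jaw":1},{"dx":-1,"dy":-2,"dz":80,"ax":0,"ay":0,"az":0,"jaw":1},{"dx":-1,"dy":-2,"dz":80,"ax":0,"ay":0,"az":0,"jaw":1},{"dx":-1,"dy":-2,"dz":80,"ax":0,"ay":0,"az":0,"jaw":1}]' 110 && python3 - <<'E'
from h import *
rel([]); print(arm.state()['torque'].round(2),R.from_quat(arm.state()['tcp_rot']).as_euler('zyx',degrees=True).round(2))
E
```

```text
clock: 8.0
position: [0.4451, 0.0675, 0.059]
tcp_rot: [0.773, 0.635, 0.0, 0.0]
force: [-1.0, -0.8, 5.8]
finger_gap: 0.0107
finger_force: 107.6
now [0.4451 0.0675 0.059 ] F [-1.  -0.8  5.8] gap 0.0107 t 8.0
[-0.02  0.29 -0.16] [-7.8780e+01  2.0000e-02  1.7998e+02]
```

```bash
python3 -m inch '[{"dx":0,"dy":0,"dz":-4,"ax":0,"ay":0,"az":0,"jaw":1},{"dx":0,"dy":0,"dz":-12,"ax":0,"ay":0,"az":0,"jaw":1},{"dx":0,"dy":0,"dz":-25,"ax":0,"ay":0,"az":0,"jaw":1},{"dx":0,"dy":0,"dz":-45,"ax":0,"ay":0,"az":0,"jaw":1},{"dx":0,"dy":0,"dz":-70,"ax":0,"ay":0,"az":0,"jaw":1},{"dx":0,"dy":0,"dz":-100,"ax":0,"ay":0,"az":0,"jaw":1},{"dx":0,"dy":0,"dz":-130,"ax":0,"ay":0,"az":0,"jaw":1},{"dx":0,"dy":0,"dz":-160,"ax":0,"ay":0,"az":0,"jaw":1},{"dx":0,"dy":0,"dz":-190,"ax":0,"ay":0,"az":0,"jaw":1},{"dx":0,"dy":0,"dz":-220,"ax":0,"ay":0,"az":0,"jaw":1},{"dx":0,"dy":0,"dz":-245,"ax":0,"ay":0,"az":0,"jaw":1},{"dx":0,"dy":0,"dz":-260,"ax":0,"ay":0,"az":0,"jaw":1}]' && python3 - <<'E'
from h import *
c=capture('side'); cv2.imwrite('pics/side2.png',c['color'][100:400,150:550])
print(arm.state()['torque'].round(2),arm.state()['joint_pos'].round(2),R.from_quat(arm.state()['tcp_rot']).as_euler('zyx',degrees=True).round(2))
rel([([.43,.19,.33],down(184.2))])
E
```

```text
clock: 9.2
position: [0.4442, 0.0677, 0.3198]
tcp_rot: [0.772, 0.635, -0.0, -0.0]
force: [0.1, -0.0, -6.3]
finger_gap: 0.0106
finger_force: 107.8
[0.22 0.23 0.13] [ 0.4   0.28 -0.78  1.81  0.22  1.14 -0.65] [ -78.84    0.2  -180.  ]
now [0.4453 0.0681 0.3215] F [ 1.3  0.6 -4.1] gap 0.0106 t 9.25
d [116.7, -38.5, -8.6] a [0.2, 0.1, -105.4]
```

View pics/side2.png

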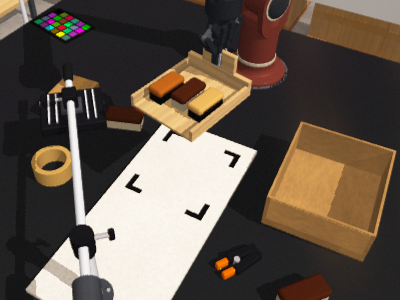

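The tray is lifted level at (190,90), with all three brushes still on it and the light clear.

```bash
python3 -m inch '[{"dx":2,"dy":-1,"dz":-5,"ax":0,"ay":0,"az":-2,"jaw":1},{"dx":7,"dy":-2,"dz":-9,"ax":0,"ay":0,"az":-6,"jaw":1},{"dx":13,"dy":-4,"dz":-9,"ax":0,"ay":0,"az":-11,"jaw":1},{"dx":19,"dy":-6,"dz":-9,"ax":0,"ay":0,"az":-16,"jaw":1},{"dx":25,"dy":-8,"dz":-9,"ax":0,"ay":0,"az":-21,"jaw":1},{"dx":31,"dy":-10,"dz":-9,"ax":0,"ay":0,"az":-26,"jaw":1},{"dx":37,"dy":-12,"dz":-9,"ax":0,"ay":0,"az":-31,"jaw":1},{"dx":43,"dy":-14,"dz":-9,"ax":0,"ay":0,"az":-36,"jaw":1},{"dx":49,"dy":-16,"dz":-9,"ax":0,"ay":0,"az":-41,"jaw":1},{"dx":55,"dy":-18,"dz":-9,"ax":0,"ay":0,"az":-46,"jaw":1},{"dx":60,"dy":-20,"dz":-9,"ax":0,"ay":0,"az":-50,"jaw":1},{"dx":63,"dy":-21,"dz":-9,"ax":0,"ay":0,"az":-53,"jaw":1}]' && python3 - <<'E'
from h import *
rel([([.43,.19,.33],down(184.2))]);print(arm.state()['joint_pos'].round(2))
E
```

```text
clock: 10.45
position: [0.4349, 0.1329, 0.326]
tcp_rot: [0.406, 0.914, -0.002, -0.001]
force: [-0.6, -0.7, -5.0]
finger_gap: 0.011
finger_force: 107.6
now [0.4349 0.1329 0.326 ] F [-0.6 -0.7 -5. ] gap 0.011 t 10.45
d [45.7, 34.6, -4.1] a [-0.2, -0.2, -52.1]
[ 0.4   0.35 -1.02  1.78  0.32  1.2   0.02]
```

```bash
python3 -m inch '[{"dx":2,"dy":1,"dz":-4,"ax":0,"ay":0,"az":-2,"jaw":1},{"dx":5,"dy":4,"dz":-4,"ax":0,"ay":0,"az":-6,"jaw":1},{"dx":9,"dy":7,"dz":-4,"ax":0,"ay":0,"az":-11,"jaw":1},{"dx":14,"dy":10,"dz":-4,"ax":0,"ay":0,"az":-16,"jaw":1},{"dx":18,"dy":14,"dz":-4,"ax":0,"ay":0,"az":-21,"jaw":1},{"dx":22,"dy":17,"dz":-4,"ax":0,"ay":0,"az":-26,"jaw":1},{"dx":27,"dy":20,"dz":-4,"ax":0,"ay":0,"az":-31,"jaw":1},{"dx":31,"dy":24,"dz":-4,"ax":0,"ay":0,"az":-36,"jaw":1},{"dx":36,"dy":27,"dz":-4,"ax":0,"ay":0,"az":-41,"jaw":1},{"dx":40,"dy":30,"dz":-4,"ax":0,"ay":0,"az":-46,"jaw":1},{"dx":44,"dy":33,"dz":-4,"ax":0,"ay":0,"az":-50,"jaw":1},{"dx":45,"dy":34,"dz":-4,"ax":0,"ay":0,"az":-52,"jaw":1}]' && python3 - <<'E'
from h import *
s=arm.state();print(s['joint_pos'].round(2))
h=R.from_euler('z',94.2,degrees=True); lip0=np.array([.4149,.3733,0])-.04*h.apply([1,0,0])
w=[]
for th,lz in((15,.22),(30,.17),(45,.13),(55,.11)):
    Rt=h*R.from_euler('y',th,degrees=True); p=lip0+[0,0,lz]+Rt.apply([-.194,0,.047])
    w.append((p,R.from_euler('z',94.2,degrees=True)*R.from_euler('y',th,degrees=True)*R.from_euler('z',90,degrees=True)*R.from_euler('x',180,degrees=True))); print(p.round(3))
rel(w)
E
```

```text
clock: 11.65
position: [0.4316, 0.1893, 0.3309]
tcp_rot: [-0.035, 0.999, -0.001, -0.0]
force: [-0.7, -0.1, -5.3]
finger_gap: 0.0108
finger_force: 107.7
[ 0.37  0.47 -1.25  1.73  0.46  1.28  0.66]
[0.431 0.159 0.316]
[0.428 0.189 0.308]
[0.425 0.23  0.3  ]
[0.423 0.261 0.296]
now [0.4316 0.1893 0.3309] F [-0.7 -0.1 -5.3] gap 0.0108 t 11.65
d [3.1, -30.4, 15.4] a [14.9, -0.1, -0.2]
d [3.2, 0.3, 23.2] a [29.9, -0.1, -0.2]
d [3.4, 40.9, 30.5] a [44.9, -0.1, -0.2]
d [3.5, 72.0, 35.0] a [54.9, -0.2, -0.2]
```

```bash
python3 -m inch '[{"dx":2,"dy":-5,"dz":3,"ax":3,"ay":0,"az":0,"jaw":1},{"dx":3,"dy":-11,"dz":6,"ax":6,"ay":0,"az":0,"jaw":1},{"dx":3,"dy":-17,"dz":9,"ax":9,"ay":0,"az":0,"jaw":1},{"dx":3,"dy":-23,"dz":12,"ax":12,"ay":0,"az":0,"jaw":1},{"dx":3,"dy":-30,"dz":15,"ax":15,"ay":0,"az":0,"jaw":1},{"dx":3,"dy":-20,"dz":18,"ax":18,"ay":0,"az":0,"jaw":1},{"dx":3,"dy":-16,"dz":19,"ax":20,"ay":0,"az":0,"jaw":1},{"dx":3,"dy":-16,"dz":19,"ax":20,"ay":0,"az":0,"jaw":1}]' && python3 - <<'E'
from h import *
s=arm.state();print(s['joint_pos'].round(2), R.from_quat(s['tcp_rot']).as_matrix().round(3).tolist())
w=[]
h=R.from_euler('z',94.2,degrees=True); lip0=np.array([.4149,.3733,0])-.04*h.apply([1,0,0])
for th,lz in((25,.19),(30,.17),(45,.13),(55,.11)):
    Rt=h*R.from_euler('y',th,degrees=True); p=lip0+[0,0,lz]+Rt.apply([-.194,0,.047])
    w.append((p,Rt*R.from_euler('z',90,degrees=True)*R.from_euler('x',180,degrees=True)))
rel(w)
E
```

```text
clock: 12.45
position: [0.4296, 0.1752, 0.3118]
tcp_rot: [-0.034, 0.984, -0.173, 0.005]
force: [-0.3, -0.2, -6.3]
finger_gap: 0.0108
finger_force: 108.2
[ 0.07  0.51 -1.07  1.72  0.64  1.51  0.48] [[-0.998, -0.066, 0.023], [-0.07, 0.938, -0.339], [0.001, -0.34, -0.94]]
now [0.4296 0.1752 0.3118] F [-0.3 -0.2 -6.3] gap 0.0108 t 12.45
d [0.2, 1.6, -3.5] a [5.1, -0.1, -0.2]
d [0.2, 14.7, -1.0] a [10.1, -0.1, -0.2]
d [0.4, 55.3, -7.9] a [25.1, -0.2, -0.1]
d [0.5, 86.2, -14.2] a [35.1, -0.2, -0.1]
```

```bash
python3 -m inch '[{"dx":0,"dy":1,"dz":-2,"ax":3,"ay":0,"az":0,"jaw":1},{"dx":0,"dy":6,"dz":-2,"ax":6,"ay":0,"az":0,"jaw":1},{"dx":0,"dy":13,"dz":-1,"ax":9.5,"ay":0,"az":0,"jaw":1},{"dx":0,"dy":23,"dz":-3,"ax":13,"ay":0,"az":0,"jaw":1},{"dx":0,"dy":33,"dz":-5,"ax":17,"ay":0,"az":0,"jaw":1},{"dx":0,"dy":44,"dz":-6,"ax":21,"ay":0,"az":0,"jaw":1},{"dx":0,"dy":55,"dz":-8,"ax":25,"ay":0,"az":0,"jaw":1},{"dx":0,"dy":55,"dz":-8,"ax":25,"ay":0,"az":0,"jaw":1},{"dx":0,"dy":55,"dz":-8,"ax":25,"ay":0,"az":0,"jaw":1}]' && python3 - <<'E'
from h import *
s=arm.state();print(s['joint_pos'].round(2), R.from_quat(s['tcp_rot']).as_matrix().round(3).tolist())
w=[]
h=R.from_euler('z',94.2,degrees=True); lip0=np.array([.4149,.3733,0])-.04*h.apply([1,0,0])
for th,lz in((45,.13),(55,.11),(60,.11)):
    Rt=h*R.from_euler('y',th,degrees=True); p=lip0+[0,0,lz]+Rt.apply([-.194,0,.047])
    w.append((p,Rt*R.from_euler('z',90,degrees=True)*R.from_euler('x',180,degrees=True)))
rel(w)
c=capture('side'); cv2.imwrite('pics/side3.png',c['color'][100:400,250:600])
E
```

```text
clock: 13.35
position: [0.427, 0.2278, 0.3009]
tcp_rot: [-0.03, 0.924, -0.381, 0.013]
force: [0.7, -0.4, -3.7]
finger_gap: 0.0106
finger_force: 108.4
[-0.36  0.7  -0.87  1.57  0.78  1.9   0.26] [[-0.998, -0.047, 0.046], [-0.066, 0.707, -0.704], [-0.0, -0.705, -0.709]]
now [0.427  0.2278 0.3009] F [ 0.7 -0.4 -3.7] gap 0.0106 t 13.35
d [1.4, 1.8, -1.1] a [0.1, -0.3, -0.3]
d [1.7, 27.1, -19.8] a [10.1, -0.3, -0.3]
d [1.8, 34.8, -35.4] a [15.1, -0.3, -0.3]
```

View pics/side3.png

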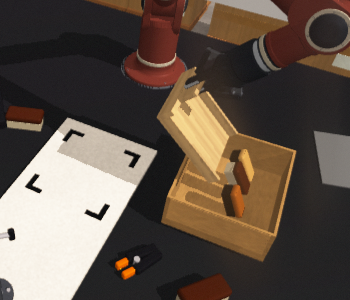

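The tray is tipped at (200,130). The pale brush (245,170) and the red one (237,200) are in the carton. The dark one isn't visible, so I'll check from the top.

```bash
python3 -m inch '[{"dx":1,"dy":4,"dz":-3,"ax":2,"ay":0,"az":0,"jaw":1},{"dx":1,"dy":4,"dz":-3,"ax":2,"ay":0,"az":0,"jaw":1},{"dx":1,"dy":4,"dz":-3,"ax":2,"ay":0,"az":0,"jaw":1},{"dx":1,"dy":4,"dz":-3,"ax":2,"ay":0,"az":0,"jaw":1}]' && python3 - <<'E'
from h import *
print(arm.state()['joint_pos'].round(2))
a=capture('side')['color'][130:360,360:600]; b=capture('wrist')['color']; t=capture('top')['color'][180:420,60:320]
cv2.imwrite('pics/m4.png',np.hstack([cv2.resize(i,(265,265)) for i in (a,b,t)]))
E
```

```text
clock: 13.8
position: [0.4256, 0.2319, 0.301]
tcp_rot: [-0.03, 0.917, -0.398, 0.014]
force: [-0.6, 0.3, -3.3]
finger_gap: 0.0106
finger_force: 108.5
[-0.4   0.71 -0.85  1.56  0.78  1.93  0.26]
```

View pics/m4.png

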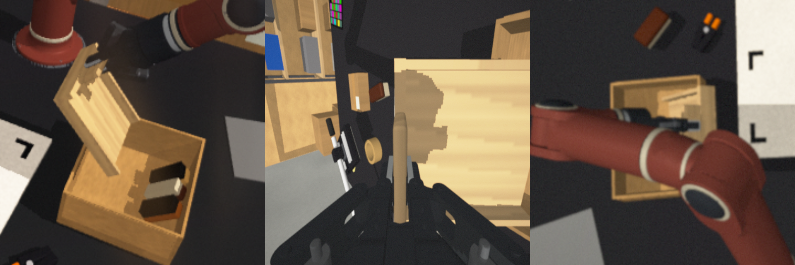

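The wrist view (middle) shows the tray floor empty, and the left view shows the brushes in the carton at (170,195). Now to untip and return.

```bash
python3 - <<'E'
from h import *
h=R.from_euler('z',94.2,degrees=True); B=R.from_euler('z',90,degrees=True)*R.from_euler('x',180,degrees=True)
f=lambda th:h*R.from_euler('y',th,degrees=True)*B
rel([([.4256,.2319,.34],f(47)),([.428,.20,.36],f(30)),([.43,.18,.36],f(15)),([.432,.17,.36],f(0))])
E
```

```text
now [0.4254 0.2322 0.3007] F [ 0.9 -0.5 -3.2] gap 0.0108 t 13.95
d [-0.2, -29.0, -26.6] a [0.0, -0.3, -0.3]
d [-0.5, -65.4, -16.9] a [-17.0, -0.2, -0.4]
d [-1.2, -79.1, -2.2] a [-32.0, -0.2, -0.4]
d [-2.5, -86.0, 5.2] a [-47.0, -0.1, -0.4]
```

```bash
python3 -m inch '[{"dx":0,"dy":-14,"dz":-13,"ax":0,"ay":0,"az":0,"jaw":1},{"dx":0,"dy":-29,"dz":-26,"ax":0,"ay":0,"az":0,"jaw":1},{"dx":0,"dy":-40,"dz":-24,"ax":-5,"ay":0,"az":0,"jaw":1},{"dx":0,"dy":-53,"dz":-20,"ax":-11,"ay":0,"az":0,"jaw":1},{"dx":0,"dy":-65,"dz":-17,"ax":-17,"ay":0,"az":0,"jaw":1},{"dx":-1,"dy":-71,"dz":-11,"ax":-23,"ay":0,"az":0,"jaw":1},{"dx":-1,"dy":-77,"dz":-5,"ax":-29,"ay":0,"az":0,"jaw":1},{"dx":-1,"dy":-81,"dz":0,"ax":-35,"ay":0,"az":0,"jaw":1},{"dx":-2,"dy":-84,"dz":3,"ax":-41,"ay":0,"az":0,"jaw":1},{"dx":-2,"dy":-86,"dz":5,"ax":-47,"ay":0,"az":0,"jaw":1},{"dx":-2,"dy":-86,"dz":5,"ax":-47,"ay":0,"az":0,"jaw":1}]' && python3 - <<'E'
from h import *
print(arm.state()['joint_pos'].round(2))
mark=np.array([.5242,.0272,0]); D=13.18; dd=R.from_euler('z',D,degrees=True)
p=mark-dd.apply([.0937,-.0196,0]); print(p)
w=lambda z:([p[0],p[1],z],down(78.82+D))
rel([w(.32),w(.1)])
E
```

```text
clock: 15.05
position: [0.4323, 0.1645, 0.3593]
tcp_rot: [-0.028, 1.0, -0.003, -0.001]
force: [1.4, -1.5, -4.0]
finger_gap: 0.0106
finger_force: 108.6
[ 0.35  0.35 -1.06  1.7   0.32  1.29  0.85]
[0.42849918 0.02491908 0.        ]
now [0.4323 0.1645 0.3593] F [ 1.4 -1.5 -4. ] gap 0.0106 t 15.05
d [11.6, -138.9, 40.1] a [-0.3, 0.2, 91.2]
d [11.4, -137.5, 260.1] a [-0.3, 0.2, 91.2]
```

```bash
python3 -m inch '[{"dx":1,"dy":-12,"dz":3,"ax":0,"ay":0,"az":7,"jaw":1},{"dx":2,"dy":-24,"dz":6,"ax":0,"ay":0,"az":15,"jaw":1},{"dx":3,"dy":-36,"dz":10,"ax":0,"ay":0,"az":23,"jaw":1},{"dx":4,"dy":-48,"dz":14,"ax":0,"ay":0,"az":31,"jaw":1},{"dx":5,"dy":-60,"dz":18,"ax":0,"ay":0,"az":39,"jaw":1},{"dx":6,"dy":-72,"dz":22,"ax":0,"ay":0,"az":47,"jaw":1},{"dx":7,"dy":-84,"dz":26,"ax":0,"ay":0,"az":55,"jaw":1},{"dx":8,"dy":-96,"dz":30,"ax":0,"ay":0,"az":63,"jaw":1},{"dx":9,"dy":-108,"dz":34,"ax":0,"ay":0,"az":71,"jaw":1},{"dx":10,"dy":-120,"dz":36,"ax":0,"ay":0,"az":79,"jaw":1},{"dx":11,"dy":-132,"dz":38,"ax":0,"ay":0,"az":87,"jaw":1},{"dx":11.5,"dy":-138,"dz":40,"ax":0,"ay":0,"az":91,"jaw":1}]' && python3 - <<'E'
from h import *
print(arm.state()['joint_pos'].round(2))
rel([([.4285,.0249,.1],down(92))])
E
```

```text
clock: 16.25
position: [0.4277, 0.0322, 0.3194]
tcp_rot: [0.69, 0.724, -0.003, -0.0]
force: [-0.6, 0.2, -3.6]
finger_gap: 0.0109
finger_force: 108.6
[ 0.41  0.23 -0.66  1.85  0.16  1.12 -0.27]
now [0.4277 0.0322 0.3194] F [-0.6  0.2 -3.6] gap 0.0109 t 16.25
d [-6.7, 1.4, 219.4] a [-0.2, 0.2, 0.7]
```

```bash
python3 -m inch '[{"dx":-5,"dy":0,"dz":30,"ax":0,"ay":0,"az":0.3,"jaw":1},{"dx":-5,"dy":0,"dz":70,"ax":0,"ay":0,"az":0.3,"jaw":1},{"dx":-5,"dy":0,"dz":110,"ax":0,"ay":0,"az":0.3,"jaw":1},{"dx":-5,"dy":0,"dz":150,"ax":0,"ay":0,"az":0.3,"jaw":1},{"dx":-5,"dy":0,"dz":185,"ax":0,"ay":0,"az":0.3,"jaw":1},{"dx":-5,"dy":0,"dz":210,"ax":0,"ay":0,"az":0.3,"jaw":1},{"dx":-5,"dy":0,"dz":225,"ax":0,"ay":0,"az":0.3,"jaw":1},{"dx":-5,"dy":0,"dz":235,"ax":0,"ay":0,"az":0.3,"jaw":1},{"dx":-5,"dy":0,"dz":235,"ax":0,"ay":0,"az":0.3,"jaw":1},{"dx":-5,"dy":0,"dz":235,"ax":0,"ay":0,"az":0.3,"jaw":1}]' && cat > tray.py <<'E'
from look import *
S=np.load('side1.npz')['W']
for n,A in(('top',W),('side',S)):
    X,Y,Z=np.moveaxis(A,-1,0)
    m=np.isfinite(Z)&(Z>.016)&(Z<.075)&(X>.46)&(X<.68)&(np.abs(Y-.03)<.13)
    q=A[m]; r=cv2.minAreaRect(q[:,:2].astype(np.float32)); print(n,len(q),np.round(r[0],4),np.round(r[1],4),round(r[2],2))
    # wall tops along yaw
    e=R.from_euler('z',-2.03,degrees=True).apply(q-np.array([.5242,.0272,0])); 
    lip=np.percentile(e[:,0],99); print('lip x',lip.round(4),'y extents',np.percentile(e[:,1],[0.5,99.5]).round(4))
    for sgn in(1,-1):
        k=e[(sgn*e[:,1]>.065)&(e[:,2]>.03+.0)]
        if len(k)>20: f=np.polyfit(k[:,0],k[:,1],1); print('wall',sgn,f.round(4),len(k),'z-slope',np.polyfit(k[:,0],k[:,2],1).round(4))
    k=e[(np.abs(e[:,1])<.06)&(e[:,2]<.05)]; 
    if len(k)>50: print('floor',np.linalg.lstsq(np.c_[k[:,:2],np.ones(len(k))],k[:,2],rcond=None)[0].round(4))
rel([([.4285,.0249,.06],down(92))])
E
python3 tray.py
```

```text
clock: 17.25
position: [0.4297, 0.0279, 0.0852]
tcp_rot: [0.691, 0.723, 0.0, 0.0]
force: [0.5, 0.2, -3.2]
finger_gap: 0.0106
finger_force: 108.6
top 3090 [0.5706 0.0296] [0.22   0.2582] 0.31
lip x 0.1446 y extents [-0.1239  0.1205]
wall 1 [-0.0029  0.0781] 508 z-slope [-0.0176  0.0517]
wall -1 [ 0.0044 -0.0738] 380 z-slope [0.0064 0.0542]
floor [-0.0533 -0.      0.045 ]
side 3854 [0.5697 0.03  ] [0.2194 0.2591] 0.17
lip x 0.1405 y extents [-0.1165  0.1168]
wall 1 [0.0046 0.081 ] 562 z-slope [-0.0168  0.0551]
wall -1 [ 0.0033 -0.0743] 541 z-slope [-0.0041  0.0561]
floor [-0.04    0.0041  0.0456]
now [0.43   0.0275 0.0857] F [ 1.1  0.3 -4.2] gap 0.0105 t 17.35
d [-2.5, -1.7, 25.7] a [0.1, 0.0, 0.6]
```

```bash
cat > tray.py <<'E'
from look import *
import sys
zl=float(sys.argv[1])
S=np.load('side1.npz')['W']
for n,A in(('top',W),('side',S)):
    e=R.from_euler('z',-2.03,degrees=True).apply(A.reshape(-1,3)-np.array([.5242,.0272,0])); e=e[np.isfinite(e[:,2])]
    k=e[(np.abs(e[:,:2])<[.125,.11]).all(1)&(e[:,0]>-.06)&(e[:,2]>zl)&(e[:,2]<zl+.045)]
    L=[np.percentile(k[np.abs(k[:,1]-y0)<.01][:,0],97) for y0 in(-.05,-.025,0,.025,.05)]
    print(n,len(k),'lip',np.round(L,4))
    f=k[(np.abs(k[:,1])<.06)&(k[:,2]<zl+.012)&(k[:,0]<.09)]; print(' floor',np.linalg.lstsq(np.c_[f[:,:2],np.ones(len(f))],f[:,2],rcond=None)[0].round(4),len(f))
    for s in(1,-1):
        w=k[(s*k[:,1]>.07)&(k[:,2]>zl+.016)]; print(' wall',s,np.polyfit(w[:,0],w[:,1],1).round(4),len(w), 'outer',np.percentile(s*w[:,1],[3,97]).round(4))
    b=e[(np.abs(e[:,1])<.06)&(np.abs(e[:,0]+.09)<.03)&(e[:,2]>zl+.06)&(e[:,2]<zl+.1)]
rel([([.4285,.0249,.06],down(92))])
E
python3 tray.py 0.035
```

```text
top 2808 lip [0.0994 0.0978 0.0983 0.0965 0.0978]
 floor [ 0.0012 -0.003   0.0433] 1280
 wall 1 [0.0088 0.0848] 183 outer [0.0811 0.0894]
 wall -1 [ 0.0097 -0.0784] 183 outer [0.0743 0.0824]
side 3543 lip [0.0989 0.0982 0.0982 0.0985 0.0992]
 floor [-0.0006 -0.      0.0451] 1526
 wall 1 [0.0077 0.0862] 279 outer [0.0811 0.09  ]
 wall -1 [ 0.0093 -0.0774] 297 outer [0.0736 0.0831]
now [0.4299 0.0272 0.0856] F [-0.6 -0.3 -3.5] gap 0.0108 t 17.45
d [-2.2, -1.5, 25.6] a [0.1, 0.0, 0.5]
```

```bash
python3 -m inch '[{"dx":-2.6,"dy":1.5,"dz":6,"ax":0,"ay":0,"az":0.5,"jaw":1},{"dx":-2.6,"dy":1.5,"dz":13,"ax":0,"ay":0,"az":0.5,"jaw":1},{"dx":-2.6,"dy":1.5,"dz":19,"ax":0,"ay":0,"az":0.5,"jaw":1},{"dx":-2.6,"dy":1.5,"dz":22,"ax":0,"ay":0,"az":0.5,"jaw":1},{"dx":-2.6,"dy":1.5,"dz":24,"ax":0,"ay":0,"az":0.5,"jaw":1},{"dx":-2.6,"dy":1.5,"dz":25,"ax":0,"ay":0,"az":0.5,"jaw":1},{"dx":-2.6,"dy":1.5,"dz":25.5,"ax":0,"ay":0,"az":0.5,"jaw":1},{"dx":-2.6,"dy":1.5,"dz":25.5,"ax":0,"ay":0,"az":0.5,"jaw":1},{"dx":-2.6,"dy":1.5,"dz":25.5,"ax":0,"ay":0,"az":0.5,"jaw":1}]'; python3 tray.py 0.01
```

```text
clock: 18.35
position: [0.4311, 0.0246, 0.0595]
tcp_rot: [0.695, 0.719, 0.0, 0.0]
force: [0.9, -0.1, -3.5]
finger_gap: 0.0107
finger_force: 108.5
top 3729 lip [0.1179 0.1203 0.1192 0.1198 0.1177]
 floor [-0.0014 -0.004   0.0175] 1369
 wall 1 [-0.0017  0.081 ] 175 outer [0.0774 0.0851]
 wall -1 [ 0.0009 -0.0821] 173 outer [0.0784 0.0862]
side 4785 lip [0.1196 0.1202 0.1194 0.1192 0.1192]
 floor [-0.0007 -0.0006  0.0192] 1863
 wall 1 [-0.0008  0.0825] 266 outer [0.0773 0.0858]
 wall -1 [-0.0026 -0.0809] 279 outer [0.0775 0.0865]
now [0.4311 0.0246 0.0594] F [-0.3 -0.2 -3. ] gap 0.0104 t 18.45
d [0.4, -2.6, -0.6] a [0.0, -0.0, 0.0]
```

```bash
python3 -m inch '[{"dx":0,"dy":0,"dz":0.3,"ax":0,"ay":0,"az":0,"jaw":1},{"dx":0,"dy":0,"dz":0.6,"ax":0,"ay":0,"az":0,"jaw":1},{"dx":0,"dy":0,"dz":0.6,"ax":0,"ay":0,"az":0,"jaw":1},{"dx":0,"dy":0,"dz":0.6,"ax":0,"ay":0,"az":0,"jaw":1}]'
```

```text
clock: 18.85
position: [0.431, 0.0246, 0.059]
tcp_rot: [0.695, 0.719, 0.0, 0.0]
force: [-1.5, -0.6, 3.7]
finger_gap: 0.0108
finger_force: 109.3
```

```bash
python3 -m inch '[{"dx":0,"dy":0,"dz":0.4,"ax":0,"ay":0,"az":0,"jaw":1},{"dx":0,"dy":0,"dz":0.8,"ax":0,"ay":0,"az":0,"jaw":1},{"dx":0,"dy":0,"dz":0.8,"ax":0,"ay":0,"az":0,"jaw":1},{"dx":0,"dy":0,"dz":0.8,"ax":0,"ay":0,"az":0,"jaw":1}]'; python3 -c "
from h import *
print(arm.state()['torque'].round(2))"
```

```text
clock: 19.25
position: [0.431, 0.0245, 0.059]
tcp_rot: [0.695, 0.719, 0.0, 0.001]
force: [-2.8, -1.4, 11.7]
finger_gap: 0.0106
finger_force: 110.9
[-0.14  0.82 -0.03]
```

```bash
python3 -m inch '[{"dx":0,"dy":0,"dz":-0.6,"ax":0,"ay":0,"az":0,"jaw":1},{"dx":0,"dy":0,"dz":-0.6,"ax":0,"ay":0,"az":0,"jaw":0.75},{"dx":0,"dy":0,"dz":-0.6,"ax":0,"ay":0,"az":0,"jaw":0.5},{"dx":0,"dy":0,"dz":-0.6,"ax":0,"ay":0,"az":0,"jaw":0},{"dx":0,"dy":0,"dz":-0.6,"ax":0,"ay":0,"az":0,"jaw":0},{"dx":0,"dy":0,"dz":-0.6,"ax":0,"ay":0,"az":0,"jaw":0},{"dx":0,"dy":0,"dz":-20,"ax":0,"ay":0,"az":0,"jaw":0},{"dx":0,"dy":0,"dz":-50,"ax":0,"ay":0,"az":0,"jaw":0},{"dx":0,"dy":0,"dz":-100,"ax":0,"ay":0,"az":0,"jaw":0},{"dx":0,"dy":0,"dz":-150,"ax":0,"ay":0,"az":0,"jaw":0},{"dx":0,"dy":0,"dz":-200,"ax":0,"ay":0,"az":0,"jaw":0},{"dx":0,"dy":0,"dz":-280,"ax":0,"ay":0,"az":0,"jaw":0}]'; python3 tray.py 0.01; python3 - <<'E'
from h import *
W=np.load('top1.npz')['W']; m=np.isfinite(W[...,2])&(W[...,2]>.215)&(W[...,2]<.245)&(W[...,0]>.53)&(W[...,0]<.85)&(W[...,1]<.0); p=W[m]; f=np.polyfit(p[:,0],p[:,1],1); print('boom',f,np.degrees(np.arctan(f[0])))
C=np.load('top1.npz')['color']; cv2.imwrite('pics/top5.png',cv2.resize(C[170:400,100:500],(800,460)))
a=np.arctan(f[0]); q=np.array([.924,.0414])-.498*np.array([np.cos(a),np.sin(a)]); print(q)
rel([([*q,.345],down(np.degrees(a))),([*q,.209],down(np.degrees(a)))])
E
```

```text
clock: 20.45
position: [0.4303, 0.0246, 0.31]
tcp_rot: [0.694, 0.72, 0.0, 0.0]
force: [0.6, -0.3, -0.3]
finger_gap: 0.0853
finger_force: 0.0
top 2612 lip [0.1204 0.1211 0.1196 0.1187 0.119 ]
 floor [-0.0005 -0.0023  0.0175] 762
 wall 1 [-0.0209  0.0823] 122 outer [0.0773 0.0852]
 wall -1 [ 0.0108 -0.0828] 120 outer [0.0784 0.0862]
side 4786 lip [0.1201 0.1193 0.1203 0.1183 0.1207]
 floor [-0.001   0.0006  0.019 ] 1884
 wall 1 [-0.0017  0.0825] 261 outer [0.0771 0.0857]
 wall -1 [-0.0012 -0.0811] 271 outer [0.0778 0.0862]
now [0.4346 0.0259 0.3142] F [ 0.1  0.2 -0.4] gap 0.0857 t 20.55
d [-0.8, -9.9, 254.1] a [0.8, 0.0, 0.0]
boom [ 0.92066913 -0.80567489] 42.63481288969135
[ 0.55762853 -0.2959069 ]
now [0.4346 0.0259 0.3142] F [ 0.1  0.2 -0.4] gap 0.0857 t 20.55
d [-326.0, 112.1, -29.1] a [0.8, -0.4, 49.4]
d [-325.9, 110.1, 106.9] a [0.8, -0.4, 49.4]
```

View pics/top5.png

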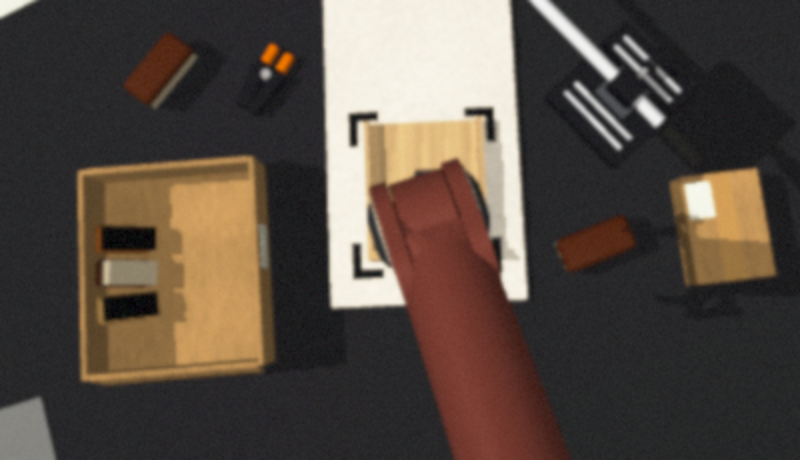

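All three brushes lie in the carton at (128,238), (128,272) and (130,305). The tray sits inside the tape corners. Now back to the boom.

```bash
python3 -m inch '[{"dx":-325,"dy":113,"dz":0,"ax":0,"ay":0,"az":49.4,"jaw":0},{"dx":-325,"dy":113,"dz":0,"ax":0,"ay":0,"az":49.4,"jaw":0},{"dx":-325,"dy":113,"dz":0,"ax":0,"ay":0,"az":49.4,"jaw":0},{"dx":-325,"dy":113,"dz":0,"ax":0,"ay":0,"az":49.4,"jaw":0},{"dx":-325,"dy":113,"dz":0,"ax":0,"ay":0,"az":49.4,"jaw":0},{"dx":-325,"dy":113,"dz":0,"ax":0,"ay":0,"az":49.4,"jaw":0},{"dx":-325,"dy":113,"dz":0,"ax":0,"ay":0,"az":49.4,"jaw":0},{"dx":-325,"dy":113,"dz":0,"ax":0,"ay":0,"az":49.4,"jaw":0},{"dx":-325,"dy":113,"dz":0,"ax":0,"ay":0,"az":49.4,"jaw":0},{"dx":-325,"dy":113,"dz":0,"ax":0,"ay":0,"az":49.4,"jaw":0},{"dx":-325,"dy":113,"dz":0,"ax":0,"ay":0,"az":49.4,"jaw":0}]'; python3 - <<'E'
from h import *
rel([([.5576,-.2959,.209],down(42.63))]);print(arm.state()['joint_pos'].round(2))
E
```

```text
clock: 21.65
position: [0.5554, -0.2943, 0.3082]
tcp_rot: [0.931, 0.365, 0.0, -0.0]
force: [0.6, -0.1, -0.0]
finger_gap: 0.0853
finger_force: 0.0
now [ 0.5554 -0.2943  0.3082] F [ 0.6 -0.1 -0. ] gap 0.0853 t 21.65
d [0.4, 2.7, 99.2] a [-0.0, -0.0, 0.2]
[ 0.66  0.55 -0.36  1.36  0.19  1.27 -0.54]
```

```bash
python3 -m inch '[{"dx":0,"dy":2.5,"dz":30,"ax":0,"ay":0,"az":0,"jaw":0},{"dx":0,"dy":2.5,"dz":65,"ax":0,"ay":0,"az":0,"jaw":0},{"dx":0,"dy":2.5,"dz":90,"ax":0,"ay":0,"az":0,"jaw":0},{"dx":0,"dy":2.5,"dz":99,"ax":0,"ay":0,"az":0,"jaw":0},{"dx":0,"dy":2.5,"dz":99,"ax":0,"ay":0,"az":0,"jaw":1},{"dx":0,"dy":2.5,"dz":99,"ax":0,"ay":0,"az":0,"jaw":1},{"dx":0,"dy":2.5,"dz":99,"ax":0,"ay":0,"az":0,"jaw":1},{"dx":0,"dy":2.5,"dz":99,"ax":0,"ay":0,"az":0,"jaw":1},{"dx":0,"dy":2.5,"dz":99,"ax":0,"ay":0,"az":0,"jaw":1},{"dx":0,"dy":2.5,"dz":99,"ax":0,"ay":0,"az":0,"jaw":1}]' 25 && python3 - <<'E'
from h import *
col=np.array([.9241,.0414]); s=arm.state(); g=np.array(s['position']); r=g[:2]-col; print(np.hypot(*r),np.degrees(np.arctan2(-r[1],-r[0])))
a0=np.degrees(np.arctan2(-r[1],-r[0]))
w=[]
for a in list(-np.arange(0,40,4)[1:])+[2.03-a0]:
    q=R.from_euler('z',a,degrees=True); p=col+q.apply([*r,0])[:2]; w.append(([*p,g[2]],q*R.from_quat(s['tcp_rot'])))
rel(w)
E
```

```text
clock: 22.65
position: [0.557, -0.2971, 0.2105]
tcp_rot: [0.931, 0.364, 0.0, -0.0]
force: [-3.4, 2.6, 5.9]
finger_gap: 0.0231
finger_force: 24.7
0.49932471457735506 42.673863450841345
now [ 0.557  -0.2971  0.2105] F [-3.4  2.6  5.9] gap 0.0231 t 22.65
d [1.2, -34.8, 0.0] a [-0.0, 0.0, 4.0]
d [4.9, -69.5, 0.0] a [-0.0, 0.0, 8.0]
d [10.9, -103.8, 0.0] a [-0.0, 0.0, 12.0]
d [19.3, -137.6, 0.1] a [-0.0, 0.0, 16.0]
d [30.1, -170.8, 0.1] a [-0.0, 0.0, 20.0]
d [43.2, -203.1, 0.1] a [-0.0, 0.0, 24.0]
d [58.4, -234.4, 0.1] a [-0.0, 0.0, 28.0]
d [75.9, -264.6, 0.2] a [-0.0, 0.0, 32.0]
d [95.4, -293.5, 0.2] a [-0.0, 0.0, 36.0]
d [120.5, -325.2, 0.2] a [-0.0, 0.0, 40.6]
```

```bash
python3 -m inch '[{"dx":0.4,"dy":-17,"dz":0,"ax":0,"ay":0,"az":2,"jaw":1},{"dx":4.9,"dy":-60,"dz":0,"ax":0,"ay":0,"az":7,"jaw":1},{"dx":10.9,"dy":-103.8,"dz":0,"ax":0,"ay":0,"az":12,"jaw":1},{"dx":19.3,"dy":-137.6,"dz":0,"ax":0,"ay":0,"az":16,"jaw":1},{"dx":30,"dy":-170.8,"dz":0,"ax":0,"ay":0,"az":20,"jaw":1},{"dx":43.2,"dy":-203,"dz":0,"ax":0,"ay":0,"az":24,"jaw":1},{"dx":58.4,"dy":-234.4,"dz":0,"ax":0,"ay":0,"az":28,"jaw":1},{"dx":76,"dy":-264.6,"dz":0,"ax":0,"ay":0,"az":32,"jaw":1},{"dx":95.4,"dy":-293.5,"dz":0,"ax":0,"ay":0,"az":36,"jaw":1},{"dx":110,"dy":-312,"dz":0,"ax":0,"ay":0,"az":38.7,"jaw":1},{"dx":120.5,"dy":-325.2,"dz":0,"ax":0,"ay":0,"az":40.6,"jaw":1},{"dx":120.5,"dy":-325.2,"dz":0,"ax":0,"ay":0,"az":40.6,"jaw":1}]';cat > boom.py <<'E'
from look import *
m=np.isfinite(z)&(z>.215)&(z<.245)&(x>.6)&(x<.85)&(np.abs(y-.03)<.06); p=W[m]; f=np.polyfit(p[:,0],p[:,1],1)
print('boom deg',np.degrees(np.arctan(f[0])),'y at mark x',np.polyval(f,.5242),'err deg from col',np.degrees((p[:,1]-.0414-.0354*(p[:,0]-.9241)).mean()/(p[:,0]-.9241).mean()))
m=np.isfinite(z)&(z>.17)&(z<.212)&(x<.7)&(x>.42)&(np.abs(y-.03)<.13); r=cv2.minAreaRect(W[m][:,:2].astype(np.float32)); print('panel',r)
s=arm.state(); print(s['position'],s['force'])
E
python3 boom.py
```

```text
clock: 23.85
position: [0.4228, 0.0252, 0.2101]
tcp_rot: [1.0, 0.019, -0.002, -0.0]
force: [-8.8, 3.6, 12.9]
finger_gap: 0.023
finger_force: 25.9
boom deg 2.300290317628916 y at mark x 0.027108527854326426 err deg from col -0.23119853932188442
panel ((0.5243674516677856, 0.02706301212310791), (0.13033431768417358, 0.15036192536354065), 2.3368899822235107)
[0.42277975 0.0249729  0.21012324] [-8.84742892  2.8906301  12.45897799]
```

```bash
python3 -m inch '[{"dx":0,"dy":0,"dz":0,"ax":0,"ay":0,"az":0,"jaw":0.6},{"dx":0,"dy":0,"dz":0,"ax":0,"ay":0,"az":0,"jaw":0},{"dx":0,"dy":0,"dz":0,"ax":0,"ay":0,"az":0,"jaw":0},{"dx":0,"dy":0,"dz":0,"ax":0,"ay":0,"az":0,"jaw":0},{"dx":0,"dy":0,"dz":0,"ax":0,"ay":0,"az":0,"jaw":0},{"dx":0,"dy":0,"dz":-30,"ax":0,"ay":0,"az":0,"jaw":0},{"dx":0,"dy":0,"dz":-70,"ax":0,"ay":0,"az":0,"jaw":0},{"dx":0,"dy":0,"dz":-110,"ax":0,"ay":0,"az":0,"jaw":0},{"dx":0,"dy":0,"dz":-150,"ax":0,"ay":0,"az":0,"jaw":0},{"dx":0,"dy":100,"dz":-160,"ax":0,"ay":0,"az":0,"jaw":0},{"dx":0,"dy":250,"dz":-160,"ax":0,"ay":0,"az":0,"jaw":0},{"dx":0,"dy":250,"dz":-160,"ax":0,"ay":0,"az":0,"jaw":0}]'; python3 -m inch '[{"dx":0,"dy":150,"dz":0,"ax":0,"ay":0,"az":0,"jaw":0},{"dx":0,"dy":150,"dz":0,"ax":0,"ay":0,"az":0,"jaw":0},{"dx":0,"dy":150,"dz":0,"ax":0,"ay":0,"az":0,"jaw":0},{"dx":0,"dy":150,"dz":0,"ax":0,"ay":0,"az":0,"jaw":0}]'; python3 boom.py; python3 tray.py 0.01; python3 - <<'E'
import cv2,numpy as np
a=np.load('top1.npz')['color'][170:400,120:420];b=np.load('side1.npz')['color'][140:370,200:500]
cv2.imwrite('pics/fin.png',cv2.resize(np.hstack([a,b]),(800,307)))
E
```

```text
clock: 25.15
position: [0.4308, -0.1284, 0.367]
tcp_rot: [1.0, 0.018, 0.001, 0.0]
force: [0.7, -1.3, 0.6]
finger_gap: 0.0853
finger_force: 0.0
clock: 25.55
position: [0.4335, -0.2854, 0.3652]
tcp_rot: [1.0, 0.011, -0.001, 0.002]
force: [-0.3, 0.7, 0.4]
finger_gap: 0.0854
finger_force: 0.0
boom deg 2.283738513563444 y at mark x 0.02703717200210477 err deg from col -0.1940682198256105
panel ((0.524227499961853, 0.02692703902721405), (0.13099710643291473, 0.15019235014915466), 2.5926222801208496)
[ 0.43561732 -0.27777397  0.36560297] [ 0.10917152  0.25781166 -0.21523832]
top 1263 lip [ 0.1232  0.124  -0.0525  0.1235  0.1225]
 floor [0.1498 0.0054 0.0254] 84
 wall 1 [-0.0087  0.0833] 50 outer [0.078  0.0853]
 wall -1 [ 0.007  -0.0849] 43 outer [0.0798 0.0866]
side 4494 lip [0.1195 0.1191 0.1187 0.12   0.1198]
 floor [ 0.0004 -0.0015  0.019 ] 1866
 wall 1 [-0.0009  0.0826] 264 outer [0.0776 0.0859]
 wall -1 [-0.0052 -0.0792] 191 outer [0.0774 0.0827]
now [ 0.4364 -0.2752  0.3662] F [-0.1  0.2  0.9] gap 0.0851 t 25.75
d [3.3, -299.8, 306.6] a [-0.1, -0.1, -89.9]
```

View pics/fin.png

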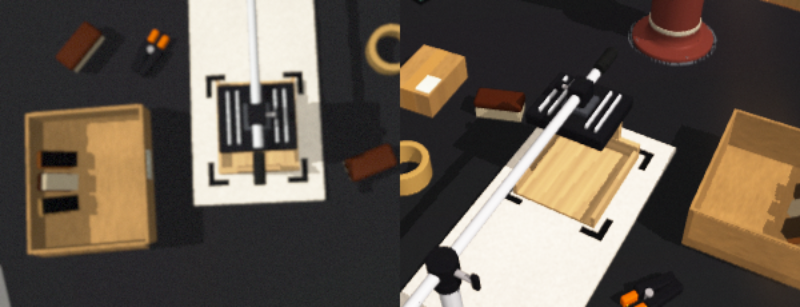

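The picture shows the empty tray square inside the tape with the panel centred over it (257,118), and three brushes in the carton (58,158–205). The bystanders are unmoved.

```bash
python3 -m inch '[{"dx":0,"dy":0,"dz":0,"ax":0,"ay":0,"az":0,"jaw":0},{"dx":0,"dy":0,"dz":0,"ax":0,"ay":0,"az":0,"jaw":0},{"dx":0,"dy":0,"dz":0,"ax":0,"ay":0,"az":0,"jaw":0}]'; python3 -c "
from bench import arm
print(arm.close_job())"
```

```text
clock: 26.05
position: [0.4363, -0.2758, 0.3667]
tcp_rot: [1.0, 0.019, 0.0, 0.0]
force: [-0.6, 0.8, 0.3]
finger_gap: 0.0854
finger_force: 0.0
the job is handed in; nothing more can be done
None
```

The job is handed in at about 26 s: all three brushes are in the carton, the empty tray sits flat and square inside the tape corners, the light panel is centred over it to within about 1 mm, and the parcel, tape roll and clamp were not touched.

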